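# Click the sliding bookend home against the row of books

## Task

The blue book on the desk rack has slumped over. Push the green sliding bookend along its rail, by its outer end, until it stands the blue book up against the row and clicks into the notch that just fits the books, without squeezing them. Touch only the bookend: pick nothing up, leave the books and everything else on the table alone, and take your hand away at the end.

Things in the scene. Friction and masses are not known exactly. Their poses are not given: they have to be found in the camera images.
- rack: Light-wood desk book rack fixed to the table, 396 mm along its y, 150 mm along its x. Flat deck 18 mm above the table. Origin: on the table under its middle, z up. The books stand against the fixed end board at +y (inner face y = 185 mm, 160 mm high). A steel rail with a notch every 20 mm shows in a 16 mm slot along x = 0. The bookend slides to +y. Yaw within 0.5 rad.
- bookend (a joint): How far (m) the green sliding bookend is pushed along rack +y; notches at 0, 0.020, 0.040 ... 0.160; starts at 0 to 0.045. The notch that fits the books is 0.120: it leaves 4 mm of play in the upright row (118 mm thick). At 0.100 a gap of 24 mm is left; from about 0.123 the row blocks it. Friction 1 N (3 N with the book) plus 25 N per m/s; about 11 N to leave a notch.
- push_face (a point): Middle of the outer (rack -y) face of the bookend's shoe, with a dark ribbed thumb pad 64 x 26 mm: push here, along rack +y. 38.5 mm above the table; the face is 100 mm wide (rack x) and spans heights 18.5 to 58.5 mm. In front of it the deck (18 mm high) is bare for 40 mm or more; the rack ends at y = -200 mm.
- plate_top (a point): Middle of the top edge of the bookend's upright plate, on its face towards the books, 90 mm ahead of push_face (rack +y) and 140.5 mm above the table. Plate 110 mm wide, 4 mm thick, braced; the shoe behind it is 87 mm long and 40 mm high. It slides only, cannot be lifted, and stays in a notch when let go.
- right_notch (a point): Point on the deck (18 mm high, rack x = 0, y = 18 mm) at the notch that fits. With the bookend in that notch, push_face lies 45 mm from this point towards rack -y (height aside).
- pin (a joint): Spring pin of the bookend (red cap 12 mm across, in the middle of the shoe's top): about 0.0005 m on the flat of the rail, about 0.0035 m when dropped into a notch (the cap sinks 3 mm). Within about 6 mm of a notch's middle the pin pulls the bookend in by itself, so the push falls to nothing: the click.
- book_blue: The slumped book: blue, 26 mm thick (its y), 166 mm tall (its z), 124 mm deep (its x), loose, about 0.3 kg. It starts leaning by about 0.22 rad, its top against the grey book, its foot towards the bookend. Origin: centre of its underside.
- book_red: An upright book of the row, loose: dark red, 38 mm thick, 176 mm tall, 128 mm deep. Origin: centre of its underside.
- book_cream: An upright book of the row, loose: cream, 30 mm thick, 168 mm tall, 122 mm deep. Origin: centre of its underside.
- book_grey: An upright book of the row, loose: dark grey, 24 mm thick, 174 mm tall, 126 mm deep. Origin: centre of its underside.
- mug: Bystander: white mug, 76 mm across, 88 mm high, on the robot's side of the rack. Origin: centre of its underside (so for all bystanders).
- pill_jar: Bystander: orange jar with a white cap, 44 mm across, 62 mm high, beyond the rack.
- glasses_case: Bystander: black glasses case, 160 x 60 x 34 mm, beyond the rack.
- clock: Bystander: yellow bedside clock, 50 x 85 x 84 mm.
- teapot: Bystander: small terracotta teapot, 150 mm over spout and handle, 86 mm high.
- rice_bowl: Bystander: blue bowl, 112 mm across, 55 mm high.
- tissue_box: Bystander: green tissue box, 115 x 220 x 70 mm.
Not all that is in view belongs to the job. Leave any yellow look-alike of the book_cream alone.

How it is judged:
By the outcome, as a careful person would: the job done as asked, in the order asked, and still so for the second after the job is handed in, with the robot touching nothing.
It also fails if it takes over 42 s, if anything falls off the work surface, if the arm or the gripper's body presses on something with over 40 N, if the wrist force passes 120 N, or if a joint passes its speed limit or range.

## Robot

A 6-joint arm with a two-finger parallel gripper is mounted at the origin on the work surface. World frame = base frame: x ahead of the robot, y to its left, z up, the work surface at z = 0. Lengths are in mm, angles in rad, forces in N, time in s.
With the tool pointing down it reaches from about 250 to 775 mm from the base axis. Payload 4 kg.
Tool frame: the origin (TCP) lies midway between the tips of the shut fingers; the grasp point (between the pads) lies 19 mm behind it; z points along the fingers, y is the direction in which the jaws open and shut (so a half turn about z gives the same grasp; the last joint's range is limited). The gripper opens to 85 mm and grips with 20 to 120 N. Pads are 22 mm wide; open, the fingers measure 114 mm over their backs; the gripper's body (76 mm by 85 mm) begins 54 mm behind the grasp point. The pads swing forward as they close: fully open they stand 13 mm farther back than shut.
Start: joints at [-1.35, 0.087, 1.371, -0, 1.684, -0.103], TCP at [174.991, -521.436, 231.341] pointing down, gripper open.
Joint ranges: [-3.1, 3.1], [-0.76, 2.03], [0.27, 2.55], [-1.08, 4.22], [0.17, 2.65], [-2.57, 2.57]. Speed limits (rad/s): [2.79, 2.79, 3.14, 3.14, 3.14, 3.14].

## Interface

Orientations are given as a unit quaternion [x, y, z, w].
In Python, from cell import manip gives the robot as it stands. The module is installed in compiled form; this text tells all that it offers.
- The arm moves only by the tool drive_tool, never from a script. Its arguments are lists of equal length, an entry for each row: "dp": the shift along the tool's x, y, z in m, a list of three; "roll": the turn about the tool's z in degrees; "gripper": the gripper command: -1 is fully open, 1 is shut, values between are in proportion. In form: {"dp": [[tx, ty, tz], ...], "roll": [roll, ...], "gripper": [gripper, ...]}. A call has 1 to 12 rows; each row is the pose to reach, as a shift and turn from the pose commanded when the call began, along the tool's axes at that moment; what a row does not reach only later rows make up. A row lasts 1/12 s, in which the tool goes at most 41.7 mm and 7.16 degrees, less where a joint would pass 70% of its speed; a pose out of reach is approached as far as the arm can. A call with a gripper value outside its range is refused whole. The fingers move at their own pace and stop on an object; "force" is the grip in N (left out, the last holds). Time passes only in rows, so rows that repeat a pose let the fingers close. It gives the time, the measured TCP pose, the force and the opening at its end, in the units of the state.
- manip.get_state(): the state, without advancing time (a new reading comes with each control period).
- manip.snapshot(name): name is "scene" or "top" or "wrist"; returns the picture (480x640x3 uint8, blue, green, red); there is no depth.
- manip.camera_info(name): a dict with "fov_y" (degrees; the focal length in pixels is half the picture's height over the tangent of half this angle, whatever the lens; pixels are square), "cx", "cy" (the principal point, pixels), "T" (4x4, takes a point from camera to world coordinates); the wrist camera has in their place "T_tool_cam" (4x4, takes a point from camera to tool coordinates, whose origin is the TCP and whose axes are the flange's). Camera axes: x right, y down, z forward; pixel columns grow to the right and rows downward; lengths in mm; the calibration is good to about 2 mm. A picture is of the moment at which its call begins: read the wrist's pose just before it. camera_info takes no time and is no camera call.
- manip.hand_in(): hands the job in, once; it reports no verdict.
The state is a dict: "time": time; "joint_positions": joint angles; "joint_vel": joint speeds; "tau": joint torques, N m; "position": TCP position; "tcp_rot": TCP orientation; "contact_force": force on the tool from outside, world axes, zero at the start; "wrist_torque": the same for the moment, N m; "grip_width": opening from 0.0 (shut) to 1.0 (fully open).
Only numpy, scipy, OpenCV 4.12 (cv2) and the standard library are available. Lean on these libraries where they do the work, as an engineer would, in place of code of your own. Each camera call takes 0.05 s, during which the arm holds its last target.

## Working session

There is one attempt and no reset: what is moved stays moved. The work goes in short steps, Python scripts to look and compute and a tool call to move; the robot and the scene stay as the last step left them, time stands still between calls to the robot, and variables do not carry over. Pictures are saved under pics/ and viewed, and the job is handed in when it is done.

Besides the shell and the picture viewer there is one more tool, called as name(argument=value, ...), one argument or row to a line, values as JSON. drive_tool: Moves the arm, as the interface text tells. Its arguments: {"type":"object","properties":{"dp":{"type":"array","items":{"type":"array","items":{"type":"number"}}},"roll":{"type":"array","items":{"type":"number"}},"gripper":{"type":"array","items":{"type":"number"}},"force":{"type":"number"}},"required":["dp","roll","gripper"]}

```bash
mkdir -p pics
python3 - <<'E'
from cell import manip
import cv2,numpy as np
print(manip.get_state())
for n in("scene","top","wrist"):
    cv2.imwrite(f"pics/{n}0.png",manip.snapshot(n)); c=manip.camera_info(n);print(n,{k:(np.round(v,3).tolist()) for k,v in c.items()})
E
```

```text
{'time': 0.0, 'joint_positions': array([-1.35009473e+00,  8.79514323e-02,  1.37231894e+00,  4.80091636e-06,
        1.68357878e+00, -1.03072384e-01]), 'joint_vel': array([-4.46649364e-04, -7.42973183e-04, -2.66490788e-03, -1.73083523e-05,
        9.25097681e-04, -5.40249520e-04]), 'tau': array([-4.62586268e-04, -3.51869202e+01, -3.13276970e+01, -1.59486212e-04,
        1.09130755e-02,  2.39111174e-06]), 'position': array([ 174.8792888 , -520.9157508 ,  230.10825818]), 'tcp_rot': array([ 9.86924223e-01,  1.61180973e-01, -6.39377810e-05, -1.12643662e-03]), 'contact_force': array([0.5437152 , 0.45599076, 0.51159456]), 'wrist_torque': array([-0.03307456,  0.00011605,  0.03068905]), 'grip_width': 1.0057510376337624}
scene {'fov_y': 46.254, 'cx': 312.218, 'cy': 246.298, 'T': [[-0.568, 0.453, -0.687, 1614.935], [0.823, 0.322, -0.468, 757.144], [0.01, -0.831, -0.556, 1022.717], [0.0, 0.0, 0.0, 1.0]]}
top {'fov_y': 50.558, 'cx': 324.82, 'cy': 245.562, 'T': [[-0.029, -0.981, 0.192, 261.401], [-0.999, 0.026, -0.019, 5.91], [0.014, -0.192, -0.981, 1362.976], [0.0, 0.0, 0.0, 1.0]]}
wrist {'fov_y': 69.239, 'cx': 321.022, 'cy': 243.591, 'T_tool_cam': [[-0.001, -0.957, -0.289, 73.405], [1.0, -0.0, -0.001, -0.064], [0.001, -0.289, 0.957, -142.545], [0.0, 0.0, 0.0, 1.0]]}
```

View pics/scene0.png

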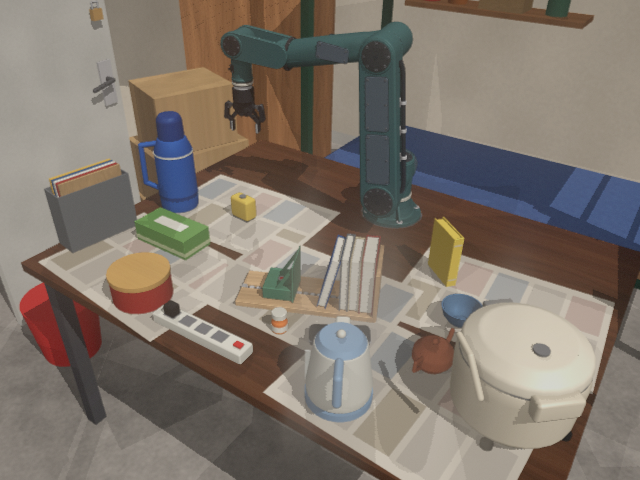

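View pics/top0.png

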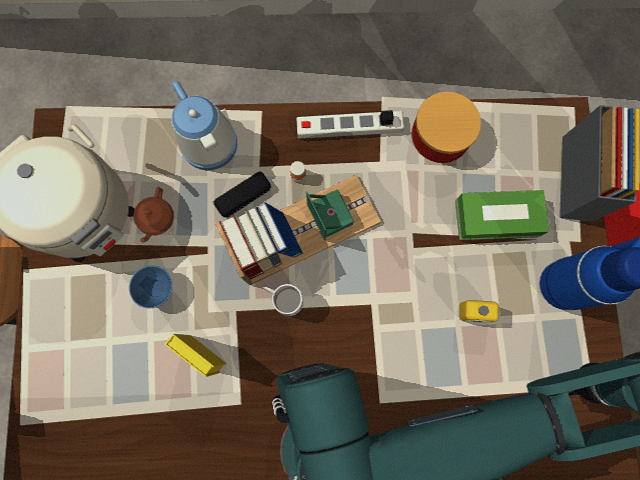

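View pics/wrist0.png

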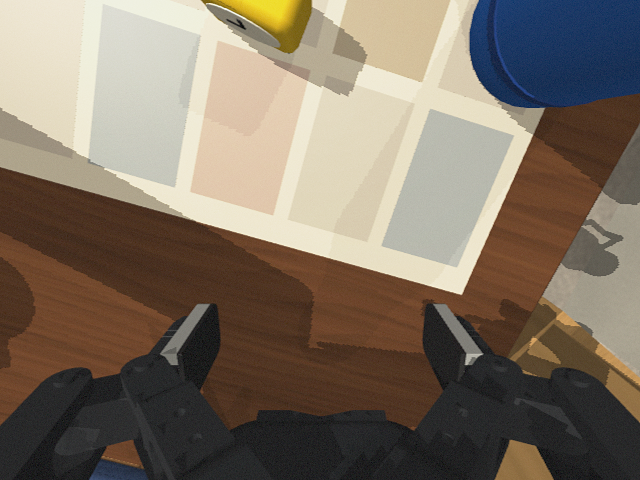

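Bookend candidates in the top view are the green bracket on the rack at (332,212) and the green tissue box at (503,214). In the scene view the bracket is at (283,280). I choose the bracket, since it stands on the rail beside the slumped book, and check it in a close crop.

Run:
```python
import cv2
a=cv2.imread('pics/top0.png')[160:300,200:400]
cv2.imwrite('pics/crop_top.png',cv2.resize(a,None,fx=4,fy=4,interpolation=cv2.INTER_CUBIC))
a=cv2.imread('pics/scene0.png')[215:335,225:400]
cv2.imwrite('pics/crop_scene.png',cv2.resize(a,None,fx=4.5,fy=4.5,interpolation=cv2.INTER_CUBIC))
```

```text
(no output)
```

View pics/crop_top.png

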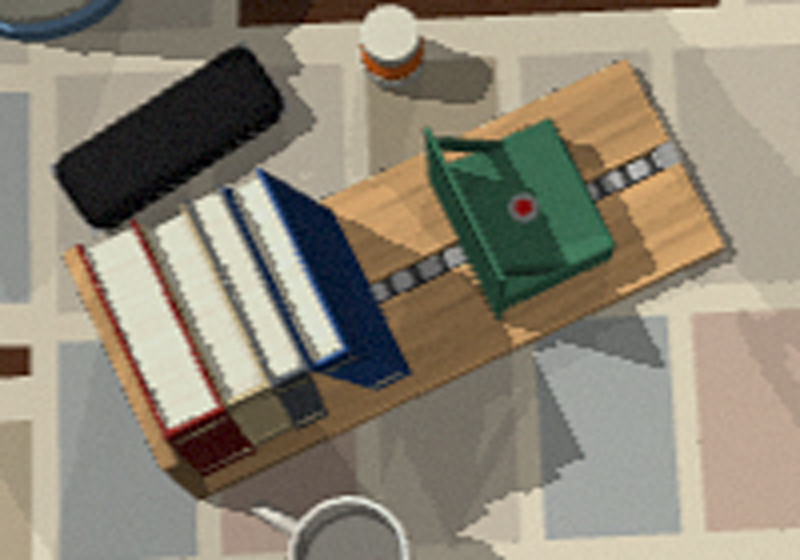

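View pics/crop_scene.png

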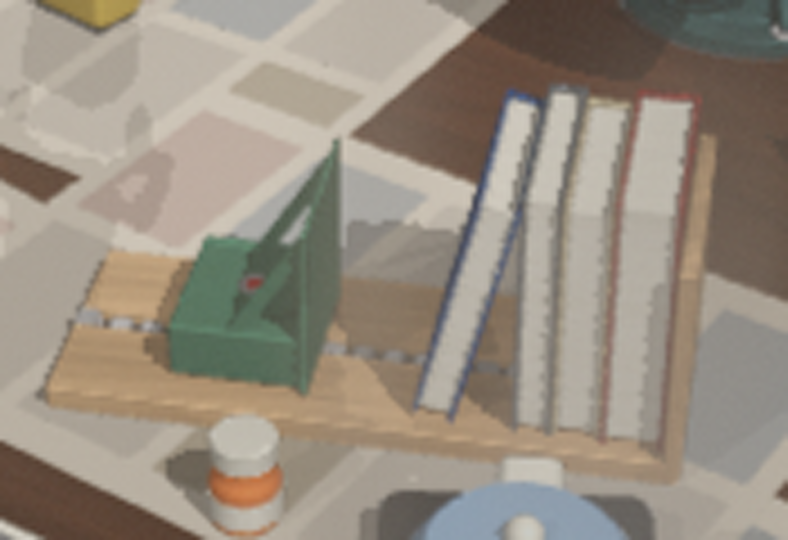

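The crops confirm it: the green bracket, with its red pin cap at about (331,212) in the top view, sits on the notched rail with the blue book leaning ahead of it. The free rack end has its corners at about (357,175) and (383,222). I'll cast rays from these.

```bash
cat > h.py <<'E'
import numpy as np
from cell import manip
def ray(name,u,v,T=None):
    c=manip.camera_info(name);f=240/np.tan(np.radians(c['fov_y'])/2)
    T=np.array(c['T']) if T is None else T
    d=T[:3,:3]@np.array([(u-c['cx'])/f,(v-c['cy'])/f,1]);return T[:3,3],d
def onz(name,u,v,z,T=None):
    o,d=ray(name,u,v,T);return o+d*(z-o[2])/d[2]
E
python3 - <<'E'
from h import *
P=lambda n,u,v,z:onz(n,u,v,z)
t=lambda x,y:(200+(x+.5)/4-.5,160+(y+.5)/4-.5)
s=lambda x,y:(225+(x+.5)/4.5-.5,215+(y+.5)/4.5-.5)
pts={'far corner':(628,60,18),'near corner':(732,247,18),'edge near mid':(520,347,18),'edge near L':(330,438,18),'edge far':(330,195,18),'shoe far':(553,120,58.5),'shoe near':(613,240,58.5),'shoe near low':(611,252,50),'plate far':(428,130,140.5),'plate near':(497,285,140.5),'pin':(523,207,60),'rail end':(668,155,18),'rail2':(382,291,18)}
R={}
for k,(x,y,z) in pts.items(): R[k]=P('top',*t(x,y),z);print(k,R[k].round(1))
for k,(x,y,z) in {'s farcorner(nearcam)':(48,397,18),'s corner robot':(108,250,18),'s shoe nearcam':(173,345,58.5),'s shoe robot':(205,238,58.5),'s pin':(254,284,60),'rail end':(85,318,18)}.items(): R[k]=P('scene',*s(x,y),z);print(k,R[k].round(1))
E
```

```text
far corner [ 722.2 -114.1   18. ]
near corner [ 587.  -179.5   18. ]
edge near mid [521.5 -32.9  18. ]
edge near L [463.   95.8  18. ]
edge far [630.6  93.6  18. ]
shoe far [667.6 -58.6  58.5]
shoe near [584.  -95.4  58.5]
shoe near low [578.  -94.4  50. ]
plate far [637.5  23.9 140.5]
plate near [537.1 -16.4 140.5]
pin [607.7 -36.6  60. ]
rail end [ 653.2 -138.8   18. ]
rail2 [562.5  59.3  18. ]
s farcorner(nearcam) [ 730.2 -102.    18. ]
s corner robot [ 590.1 -171.1   18. ]
s shoe nearcam [684.1 -37.9  58.5]
s shoe robot [585.  -90.9  58.5]
s pin [607.6 -33.8  60. ]
rail end [ 655.9 -135.3   18. ]
```

Yaw is about 0.43, and push_face is at about (626,-76), so the bookend sits at roughly 0.024 and has about 96 mm to go. I'll shut the gripper, move to above the run-up point at about (647,-121), and turn tool x onto rack +y (roll about -96).

drive_tool(
  dp=[
    [0.04,-0.016,0],
    [0.08,-0.032,0],
    [0.12,-0.048,0],
    [0.155,-0.062,0],
    [0.19,-0.076,0],
    [0.225,-0.09,0],
    [0.26,-0.104,0],
    [0.295,-0.118,0],
    [0.33,-0.132,0],
    [0.365,-0.146,0],
    [0.4,-0.16,0],
    [0.43,-0.172,0],
  ],
  roll=[-7,-14,-21,-28,-35,-42,-49,-56,-63,-70,-77,-84],
  gripper=[1,1,1,1,1,1,1,1,1,1,1,1],
  force=60,
)

```text
time: 1.15
position: [529.3, -219.5, 230.8]
tcp_rot: [0.623, 0.782, 0.0, -0.0]
contact_force: [0.8, -0.9, 0.1]
grip_width: -0.001
```

Run:
```python
from h import *
from scipy.spatial.transform import Rotation as R
s=manip.get_state();M=R.from_quat(s['tcp_rot']).as_matrix();print(s['time'],s['position'].round(1),M.round(3).tolist(),s['joint_positions'].round(2))
t=np.array([647,-121,s['position'][2]]);print(M.T@(t-s['position']),'ang',np.degrees(np.arctan2(M[1,0],M[0,0])))
```

```text
1.15 [ 529.3 -219.5  230.8] [[-0.224, 0.975, -0.0], [0.975, 0.224, 0.001], [0.001, -0.0, -1.0]] [-0.49  0.14  1.31  0.    1.69 -0.72]
[6.95375996e+01 1.36771045e+02 1.86957647e-02] ang 102.96491708117253
```

drive_tool(
  dp=[
    [0.018,0.034,0],
    [0.035,0.068,0],
    [0.052,0.1,0],
    [0.066,0.13,0],
    [0.07,0.137,0],
    [0.07,0.137,0],
  ],
  roll=[-4,-8,-11,-11.6,-11.6,-11.6],
  gripper=[1,1,1,1,1,1],
)

```text
time: 1.65
position: [647.5, -121.3, 229.6]
tcp_rot: [0.542, 0.84, -0.0, -0.001]
contact_force: [-0.3, 0.1, -0.6]
grip_width: 0.002
```

```bash
cat >> h.py <<'E'
from scipy.spatial.transform import Rotation as Ro
def tool():
    s=manip.get_state();T=np.eye(4);T[:3,:3]=Ro.from_quat(s['tcp_rot']).as_matrix();T[:3,3]=s['position'];return s,T
E
python3 - <<'E'
from h import *
import cv2
s,T=tool();print(s['time'],s['position'].round(1),s['tcp_rot'].round(4))
cv2.imwrite('pics/w1.png',manip.snapshot('wrist'))
np.save('T1.npy',T)
E
```

```text
1.65 [ 647.5 -121.3  229.6] [ 5.421e-01  8.403e-01 -2.000e-04 -1.100e-03]
```

View pics/w1.png

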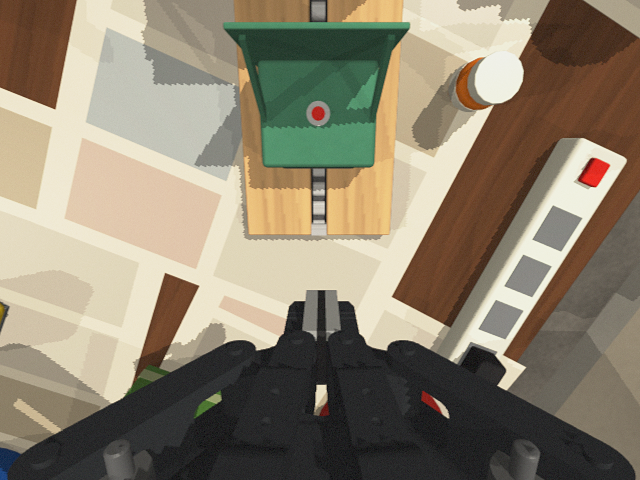

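The wrist view shows the bookend straight ahead: pin cap at (318,113), shoe outer edge at row ~166 between columns 262 and 375, rack end at row ~236 between columns 249 and 389. The fingers are centred on the rail.

Run:
```python
from h import *
import cv2
T=np.load('T1.npy');C=T@np.array(manip.camera_info('wrist')['T_tool_cam'])
im=cv2.imread('pics/w1.png');h=cv2.cvtColor(im,cv2.COLOR_BGR2HSV)
m=cv2.inRange(h,(0,150,100),(8,255,255))[90:140,290:350];ys,xs=np.nonzero(m);pu,pv=xs.mean()+290,ys.mean()+90
f=lambda u,v,z:onz('wrist',u,v,z,C)
pin=f(pu,pv,60);print('pin',pu,pv,pin)
A,B=f(264,166,58.5),f(374,166,58.5);E1,E2=f(249,236,18),f(389,236,18);r1,r2=f(319,236,18),f(318,10,18)
a2,b2=f(250,200,18),f(244,195,18)
for n,p in dict(A=A,B=B,E1=E1,E2=E2,r1=r1,r2=r2).items():print(n,p.round(1))
d=r2-r1;print('railang',np.degrees(np.arctan2(d[1],d[0])))
d=E2-E1;print('endang',np.degrees(np.arctan2(d[1],d[0]))+90)
print('tool x ang',np.degrees(np.arctan2(T[1,0],T[0,0])))
y=(r2-r1)/np.linalg.norm(r2-r1)
Em=(E1+E2)/2;pf=(A+B)/2
print('pin from end',(pin-Em)@y,'face from end',(pf-Em)@y, 'target face from end 173')
print('tool-frame pf, pin, r1, r2', [ (T[:3,:3].T@(p-T[:3,3])).round(1).tolist() for p in (pf,pin,r1,r2)])
```

```text
pin 317.7352941176471 113.11029411764706 [605.42772158 -36.14225334  60.        ]
A [580.  -95.6  58.5]
B [668.6 -55.6  58.5]
E1 [ 587.5 -174.9   18. ]
E2 [ 722.4 -113.9   18. ]
r1 [ 654.9 -144.4   18. ]
r2 [569.   44.6  18. ]
railang 114.44318730577875
endang 114.31053513117575
tool x ang 114.34531654597508
pin from end 119.0283999999527 face from end 75.29181389812553 target face from end 173
tool-frame pf, pin, r1, r2 [[51.0, -2.0, 171.2], [94.7, -3.0, 169.8], [-24.4, -2.4, 211.6], [183.2, -2.8, 211.9]]
```

drive_tool(
  dp=[
    [0,-0.0015,0.03],
    [0,-0.0025,0.06],
    [0,-0.0025,0.09],
    [0,-0.0025,0.12],
    [0,-0.0025,0.15],
    [0,-0.0025,0.175],
    [0,-0.0025,0.19],
    [0,-0.0025,0.195],
    [0.01,-0.0025,0.195],
    [0.018,-0.0025,0.195],
    [0.022,-0.0025,0.195],
    [0.022,-0.0025,0.195],
  ],
  roll=[0,0,0,0,0,0,0,0,0,0,0,0],
  gripper=[1,1,1,1,1,1,1,1,1,1,1,1],
)

```text
time: 2.7
position: [635.7, -103.5, 38.7]
tcp_rot: [0.543, 0.84, 0.001, 0.002]
contact_force: [0.1, -0.5, -0.4]
grip_width: 0.005
```

Run:
```python
from h import *
import cv2
s,T=tool();print(s['time'],s['position'].round(1),s['contact_force'].round(1));np.save('T2.npy',T)
cv2.imwrite('pics/w2.png',manip.snapshot('wrist'))
s=manip.snapshot('scene');cv2.imwrite('pics/s2.png',cv2.resize(s[180:340,200:420],None,fx=3.5,fy=3.5,interpolation=cv2.INTER_CUBIC))
```

```text
2.7 [ 635.7 -103.5   38.7] [ 0.1 -0.5 -0.4]
```

View pics/w2.png

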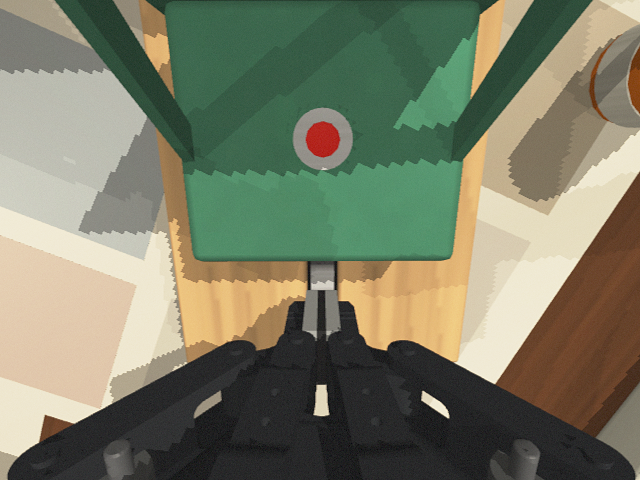

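View pics/s2.png

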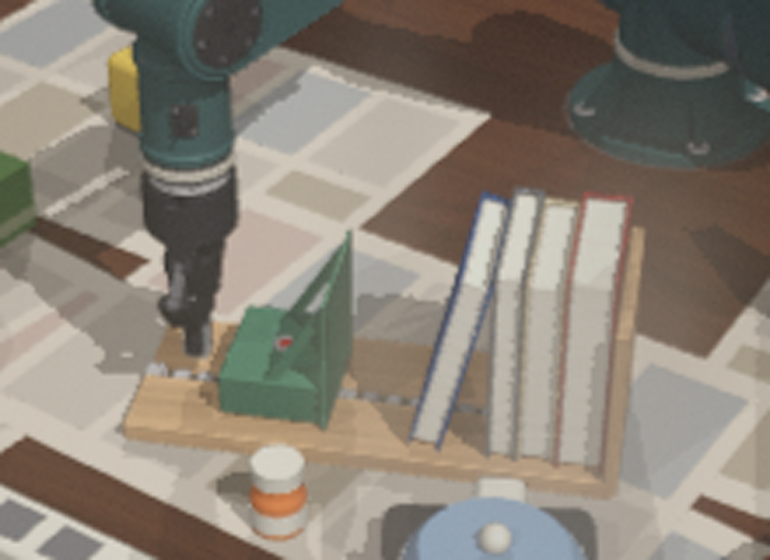

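Fingers are centred on the shoe (322 against the pin at 322), about 19 mm off the face. I'll push in slow stages.

drive_tool(
  dp=[
    [0.006,0,0],
    [0.012,0,0],
    [0.016,0,0],
    [0.02,0,0],
    [0.024,0,0],
    [0.028,0,0],
    [0.032,0,0],
    [0.036,0,0],
    [0.04,0,0],
    [0.044,0,0],
    [0.048,0,0],
    [0.05,0,0],
  ],
  roll=[0,0,0,0,0,0,0,0,0,0,0,0],
  gripper=[1,1,1,1,1,1,1,1,1,1,1,1],
)

```text
time: 3.8
position: [614.8, -59.2, 36.3]
tcp_rot: [0.544, 0.839, -0.0, 0.001]
contact_force: [0.8, -4.1, -0.7]
grip_width: -0.002
```

```bash
cat > look.py <<'E'
from h import *
import cv2,sys
n=sys.argv[1]
s,T=tool();print(s['time'],s['position'].round(1),s['contact_force'].round(1))
w=manip.snapshot('wrist')
c=manip.snapshot('scene');t=manip.snapshot('top')
cv2.imwrite(f'pics/w{n}.png',w)
a=cv2.resize(c[200:340,220:400],(540,420),interpolation=cv2.INTER_CUBIC)
b=cv2.resize(w,(260,195));
cv2.imwrite(f'pics/s{n}.png',np.hstack([a,np.vstack([b,np.zeros((225,260,3),np.uint8)])]))
C=T@np.array(manip.camera_info('wrist')['T_tool_cam'])
h=cv2.cvtColor(w,cv2.COLOR_BGR2HSV);m=cv2.inRange(h,(0,150,80),(8,255,255))[:250,200:440]
k,l,st,ce=cv2.connectedComponentsWithStats(m)
if k>1:
    i=1+np.argmax(st[1:,4]);u,v=ce[i];u+=200;print('red px',u,v,st[i,4])
    y=np.array([-.4138,.9104,0]);Em=np.array([654.95,-144.4,18])
    for z in(60,57):
        p=onz('wrist',u,v,z,C);print('z',z,'bookend q', (p-Em)@y-43.5-53, 'tcp from end',(T[:3,3]-Em)@y)
E
python3 look.py 3
```

```text
3.8 [614.8 -59.2  36.3] [ 0.8 -4.1 -0.7]
red px 324.5877378435518 193.43974630021143 946
z 60 bookend q 53.708676157951345 tcp from end 94.14755737284642
z 57 bookend q 53.25185144439041 tcp from end 94.14755737284642
```

View pics/s3.png

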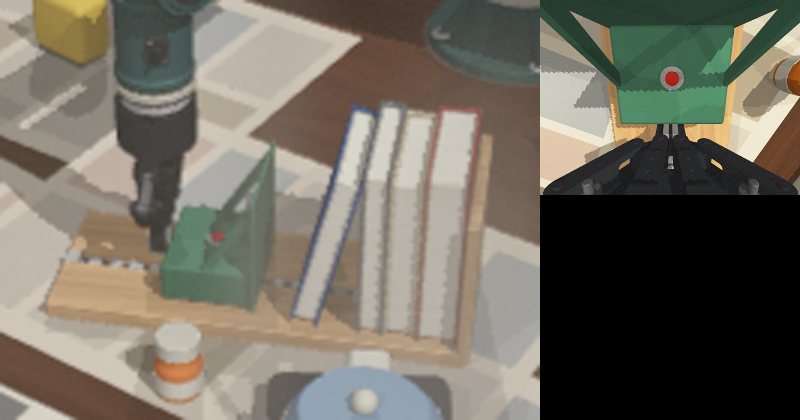

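It is in contact, pushing with about 4 N. The bookend is at about 0.053 and the books haven't been touched yet. I continue to about 0.098.

drive_tool(
  dp=[
    [0.004,0,0],
    [0.008,0,0],
    [0.012,0,0],
    [0.016,0,0],
    [0.02,0,0],
    [0.024,0,0],
    [0.028,0,0],
    [0.032,0,0],
    [0.036,0,0],
    [0.04,0,0],
    [0.044,0,0],
    [0.044,0,0],
  ],
  roll=[0,0,0,0,0,0,0,0,0,0,0,0],
  gripper=[1,1,1,1,1,1,1,1,1,1,1,1],
)

```text
time: 4.95
position: [596.0, -17.2, 36.2]
tcp_rot: [0.543, 0.84, 0.0, -0.001]
contact_force: [-0.2, 1.1, 0.8]
grip_width: 0.003
```

```bash
python3 look.py 4
```

```text
4.95 [596.  -17.2  36.2] [-0.2  1.1  0.8]
red px 324.2143671607754 185.44583808437855 877
z 60 bookend q 102.40196487151127 tcp from end 140.21850688555884
z 57 bookend q 102.02558325017733 tcp from end 140.21850688555884
```

View pics/s4.png

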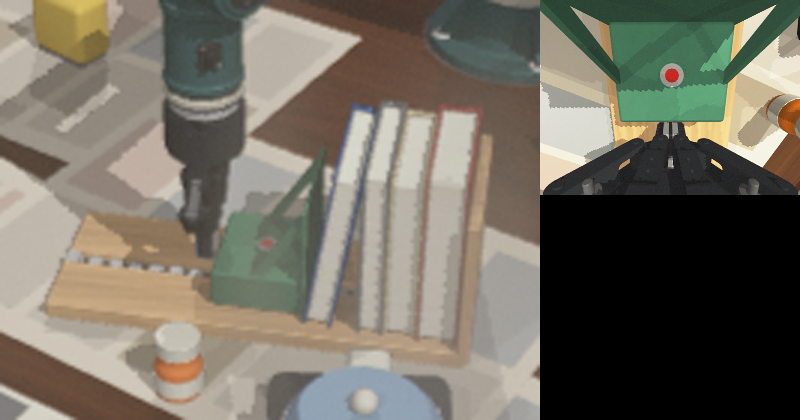

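The pin appears to have dropped into notch 0.100: force is about zero and the estimate reads 102, a bias of about +2 mm. Contact should resume in 2–3 mm. About 22 mm brings it to the middle of notch 0.120, with capture from about 16 mm. I go on slowly.

drive_tool(
  dp=[
    [0.002,0,0],
    [0.004,0,0],
    [0.006,0,0],
    [0.008,0,0],
    [0.01,0,0],
    [0.012,0,0],
    [0.0135,0,0],
    [0.0135,0,0],
  ],
  roll=[0,0,0,0,0,0,0,0],
  gripper=[1,1,1,1,1,1,1,1],
)

```text
time: 5.77
position: [591.5, -7.1, 36.3]
tcp_rot: [0.544, 0.839, -0.0, 0.001]
contact_force: [0.9, -1.2, -1.4]
grip_width: -0.001
```

```bash
python3 look.py 5
```

```text
5.7667 [591.5  -7.1  36.3] [ 0.9 -1.2 -1.4]
red px 323.56810982048574 193.4128827877508 947
z 60 bookend q 110.82474204236667 tcp from end 151.25649096681252
z 57 bookend q 110.36862104627019 tcp from end 151.25649096681252
```

View pics/s5.png

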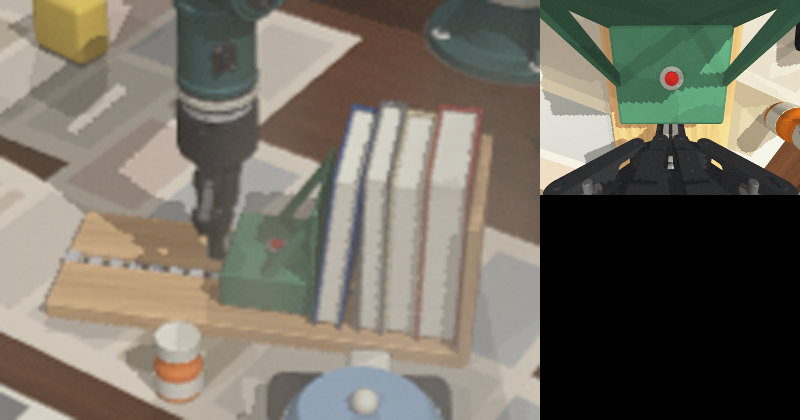

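drive_tool(
  dp=[
    [0.0015,0,0],
    [0.003,0,0],
    [0.0045,0,0],
    [0.006,0,0],
    [0.0075,0,0],
    [0.0075,0,0],
  ],
  roll=[0,0,0,0,0,0],
  gripper=[1,1,1,1,1,1],
)

```text
time: 6.42
position: [587.4, 1.8, 36.2]
tcp_rot: [0.543, 0.84, 0.0, -0.001]
contact_force: [0.3, -0.7, -0.5]
grip_width: 0.003
```

```bash
python3 look.py 6
```

```text
6.4167 [587.4   1.8  36.2] [ 0.3 -0.7 -0.5]
red px 323.952 187.9382857142857 875
z 60 bookend q 122.41580934882637 tcp from end 161.07663607580508
z 57 bookend q 122.01805739362891 tcp from end 161.07663607580508
```

View pics/s6.png

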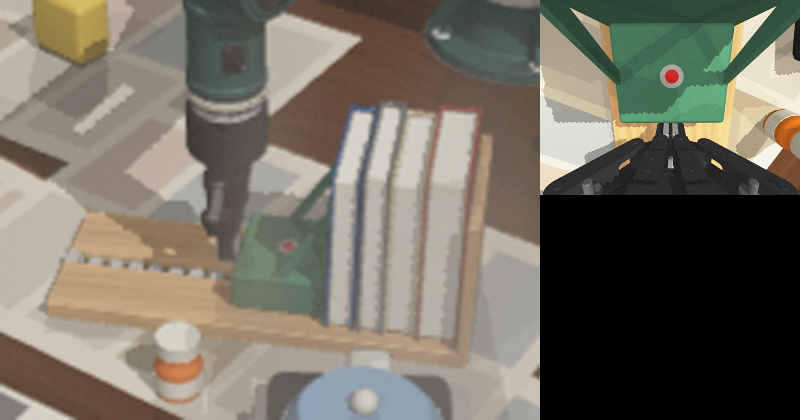

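It clicked. The bookend jumped 11.6 mm for a 9.8 mm push, and it is exactly 20.0 mm past the 0.100 notch. The red cap shrank to 875 px (877 in notch 0.100, 947 on the flat), and the push force is nil. Now I back off and rise.

drive_tool(
  dp=[
    [-0.01,0,0],
    [-0.025,0,0],
    [-0.04,0,0],
    [-0.05,0,0],
    [-0.052,0,-0.02],
    [-0.052,0,-0.05],
    [-0.052,0,-0.08],
    [-0.052,0,-0.11],
    [-0.052,0,-0.14],
    [-0.052,0,-0.165],
    [-0.052,0,-0.175],
    [-0.052,0,-0.175],
  ],
  roll=[0,0,0,0,0,0,0,0,0,0,0,0],
  gripper=[1,1,1,1,1,1,1,1,1,1,1,1],
)

```text
time: 7.57
position: [611.2, -48.3, 215.2]
tcp_rot: [0.544, 0.839, 0.001, 0.003]
contact_force: [-0.1, -0.7, 0.8]
grip_width: 0.003
```

```bash
python3 look.py 7
python3 - <<'E'
from h import *
import cv2
t=manip.snapshot('top');cv2.imwrite('pics/t7.png',cv2.resize(t[150:330,190:420],None,fx=3.2,fy=3.2,interpolation=cv2.INTER_CUBIC))
E
```

```text
7.5667 [611.2 -48.3 215.2] [-0.1 -0.7  0.8]
red px 319.11242603550295 85.21301775147928 169
z 60 bookend q 122.70852711161453 tcp from end 105.60679575631649
z 57 bookend q 123.1030805952741 tcp from end 105.60679575631649
```

View pics/s7.png

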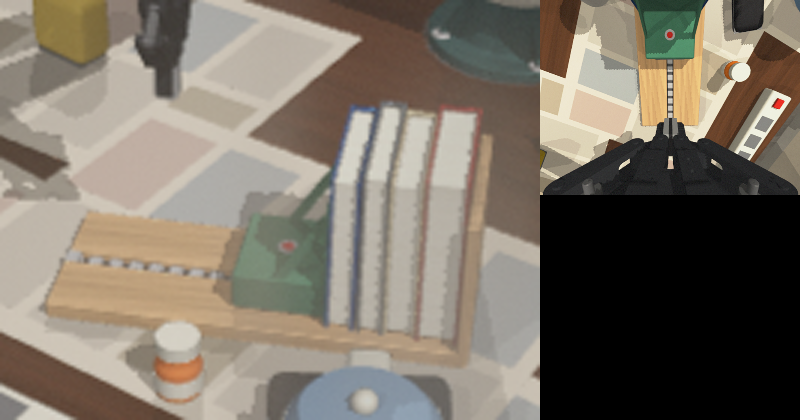

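View pics/w7.png

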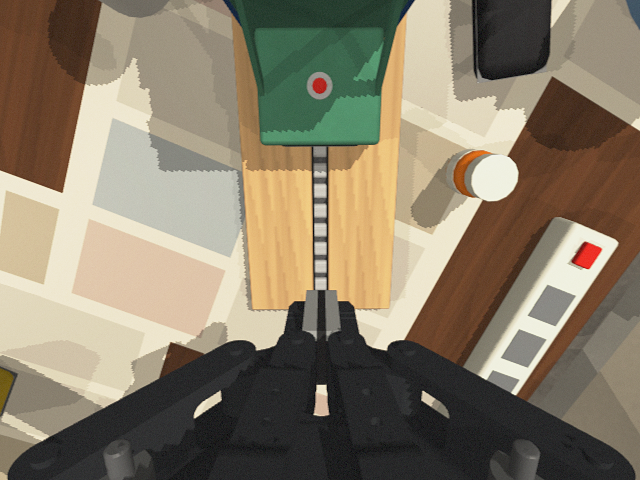

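View pics/t7.png

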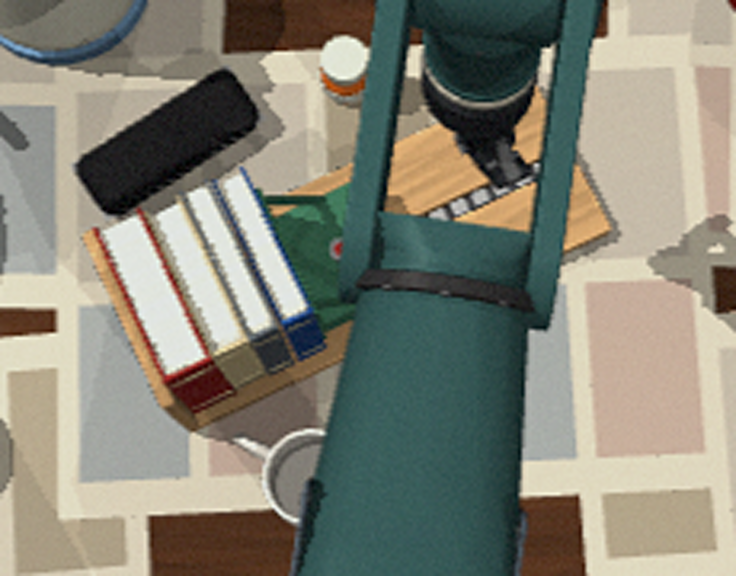

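The book row stands upright and parallel, the bookend stays put, the mug, jar and case are where they were, and the hand is well clear. I'm handing in.

```bash
python3 -c "
from cell import manip
print(manip.hand_in())"
```

```text
the job is handed in; nothing more can be done
None
```

I pushed the green bookend with the shut fingers on its thumb pad, slowly, from about 0.022 to the 0.120 notch. I then backed off and rose clear, and handed in at about 7.7 s; no verdict came back.

**Last checks that agreed:**
- **Position:** the bookend sits 20.0 mm past where it had stopped in the 0.100 notch.
- **Pin:** the red cap looks sunk, 875 px against 947 px on the flat, and it jumped forward by itself as it clicked in.
- **Force:** the push had fallen to nearly nothing, and pushes I read between moves were never above about 4 N.
- **Scene:** the blue book is upright against the row, and the mug, jar and glasses case look unmoved.

**Check that disagreed:** my absolute camera reading is 122–123 mm rather than 120. It read 102 mm at the 0.100 notch too, so I took it as a constant camera offset of about 2 mm. The sunken pin and the 20 mm step support that.

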